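# Check the metal checker with its test plate

### The job

Push the orange test plate along the table with the fingers, under the low bridge of the metal checker, until its front edge sits squarely against the black end stop, without lifting or tipping it. Then press the checker's green start button fully down and let go. Leave the other things on the table where they are.

Things in the scene. Friction and masses are not known exactly. Their poses are not given: they have to be found in the camera images.
- test_plate: Orange flat rigid test plate lying on the table, 130 long (x) x 80 wide (y) x 14 thick, about 0.2 kg (0.14 to 0.28), with a dark disc at its middle and two white stripes along it. Origin: centre of its underside; own x along its length (it starts with +x roughly towards the bridge; the two ends are alike), z up.
- checker: Fixed metal checker. Origin: on the table, midway between the bridge's piers; own +x is the way the plate must slide, z up. White bridge over the bare table: x -35 to +35, opening y -52 to +52, 20 high; top 45 high, outer sides y +-64. Plate home: its origin at this origin, its x parallel to this x, tail sticking out 30 mm before the bridge.
- bridge_in (a point): Middle of the bridge's entry edge: checker x -35, y 0, at the beam's underside, 20 above the table.
- stop_face (a point): Middle of the upper edge of the black end stop's face, checker x +65, y 0; the stop is 16 high and joined to the bridge by low side rails, also 16 high.
- start_top (a point): Centre of the top face of the green start button (26 across) on the grey control box (45 high, checker x -35 to +35, y -64 to -128) at the bridge's side; it is pressed straight down.
- start (a joint): Start button travel in m: 0 out, 0.006 fully down; spring, about 5 N at full travel; it springs back.
- blue_plate: Blue plate of the same size as the orange one, a bystander lying to the left of the checker. Origin: centre of its underside.
- open_tin: Open silver tin, 74 across, 150 high, bystander. Origin: centre of its underside.
- closed_tin: Closed silver tin, 74 across, 150 high, bystander. Origin: centre of its underside.
- pump_bottle: Clear bottle with white pump head, 72 across, 199 high, bystander. Origin: centre of its underside.
- tin_lid: Flat silver lid, 80 across, 12 thick, bystander. Origin: centre of its underside.
Things that resemble listed ones, but are neither listed nor needed, are in the scene too. There is more than one size of the test_plate; the one meant has the size given above.

How it is judged:
By the outcome, as a careful person would: the job done as asked, in the order asked, and still so for the second after the job is handed in, with the robot touching nothing.
It also fails if it takes over 66 s, if anything falls off the work surface, if the arm or the gripper's body presses on something with over 40 N, if the wrist force passes 120 N, or if a joint passes its speed limit or range.

### The arm

A 6-joint arm with a two-finger parallel gripper is mounted at the origin on the work surface. World frame = base frame: x ahead of the robot, y to its left, z up, the work surface at z = 0. Lengths are in m, angles in rad, forces in N, time in s.
With the tool pointing down it reaches from about 0.35 to 0.925 m from the base axis. Payload 6.4 kg.
Tool frame: the origin (TCP) lies at the very end of the fingers, on their centre line; the grasp point (between the pads) lies 19 mm behind it (tcp_to_grasp is the distance from the TCP to the grasp point, in m); z points along the fingers, y is the line along which they close (so a half turn about z gives the same grasp; the last joint's range is limited). The gripper opens to 94 mm and grips with 3 to 60 N. Pads are 16 mm wide; open, the fingers measure 119 mm over their backs; the gripper's body (75 mm by 177 mm) begins 78 mm behind the grasp point.
Start: joints at [1.024, 0.245, 1.558, -0, 1.339, -0.174], TCP at [0.237, 0.605, 0.205] pointing down, gripper open.
Joint ranges: [-3.13, 3.13], [-1.02, 2.26], [0.13, 2.54], [-0.95, 4.09], [0.21, 2.88], [-2.74, 2.74]. Speed limits (rad/s): [2.57, 2.57, 3.14, 3.14, 3.14, 3.14].

### API

Orientations are given as [roll, pitch, yaw] about the fixed x, y, z axes, in that order (R = Rz(yaw) Ry(pitch) Rx(roll)).
In Python, from station import * gives the robot as it stands.
- The arm moves only by the shell command python3 -m pendant 'ROWS' [FORCE]. ROWS is JSON, a list of rows, each an object with "claw": the closure, from -1 (fully open) to 1 (shut), so that 0 is half open; "linear": the shift along the tool's x, y, z normalised to -1 to 1, where 1 is 8 cm, a list of three; "rotation": the turn, a rotation vector about the tool's x, y, z normalised to -1 to 1, where 1 is 30 degrees, a list of three. A call has 1 to 10 rows; each row shifts and turns the commanded pose from where the row before left it, along the tool's axes as they then stand; what a row does not reach is not made up. A row lasts 1/8 s, in which the tool goes at most 62.5 mm and 10.7 degrees, less where a joint would pass 70% of its speed; a pose out of reach is approached as far as the arm can. A call with a number of a shift or a turn outside -1 to 1 is refused whole. A call with a gripper value outside its range is refused whole. The fingers move at their own pace and stop on an object; FORCE is the grip in N (left out, the last holds). Time passes only in rows, so rows that do not move let the fingers close. It gives the time, the measured TCP pose, the force, the opening and the grip force at its end, in the units of the state.
- read_state(): the state, without advancing time (a new reading comes with each control period).
- grab_frame(name): name is "scene" or "top" or "wrist"; returns (picture, depth): 384x512x3 uint8, red, green, blue; 384x512 float32, m along the optical axis (not along the pixel's ray), 0 where there is no reading.
- camera_params(name): a dict with "intrinsics" (3x3 intrinsics, pixels), "R" (3x3) and "t" (3): a world point X has camera coordinates R X + t; the wrist camera has in their place "hand_eye" (4x4, takes a point from camera to tool coordinates, whose origin is the TCP and whose axes are the flange's). Camera axes: x right, y down, z forward; pixel columns grow to the right and rows downward; lengths in m; the calibration is good to about 2 mm. A picture is of the moment at which its call begins: read the wrist's pose just before it. camera_params takes no time and is no camera call.
- hand_in(): hands the job in; it is judged then, once.
Trained networks look in the newest picture that a camera, given by its name, has taken for a name from the list of things; names that differ only in an ending like _2 or _b are one class to them, and where a whole thing is asked for, a point or a joint stands for the part that bears it (a point fixed in the world has none). Each returns a list of dicts, best first, with "p" (0 to 1); they miss things now and then, are a little off and sometimes report something else, mostly with a low value. They report only what shows in the picture. A call takes as long as a camera call. They do not tell look-alikes from the thing itself.
- search_frame(query, camera): "location" ([x, y, z] in m, in world coordinates, good to about 4 mm: the middle of the surface that is visible of it).
- spot_point(query, camera): "location" ([x, y, z] in m, in world coordinates, good to about 4 mm: a listed point, or the origin of a listed thing).
The state is a dict: "time_s": time; "qpos": joint angles; "joint_vel": joint speeds; "effort": joint torques, N m; "eef_pos": TCP position; "tcp_rot": TCP orientation; "force": force on the tool from outside, world axes, zero at the start; "moment": the same for the moment, N m; "grip_width": opening from 0.0 (shut) to 1.0 (fully open); "grip_force": force on a finger pad.
Only numpy, scipy, OpenCV 4.12 (cv2) and the standard library are available. Lean on these libraries where they do the work, as an engineer would, in place of code of your own. Each camera call takes 0.05 s, during which the arm holds its last target. There are 200 camera calls.

## Working session

There is one attempt and no reset: what is moved stays moved. The work goes in short steps, Python scripts to look and compute and a shell command to move; the robot and the scene stay as the last step left them, time stands still between calls to the robot, and variables do not carry over. Pictures are saved under pics/ and viewed, at most 10 in all, crops included, and the job is handed in when it is done.

```bash
mkdir -p pics; python3 - <<'E'
from station import *
import cv2,numpy as np
for c in ["scene","top"]:
    im,d=grab_frame(c); cv2.imwrite(f"pics/{c}0.png",im[:,:,::-1])
    for q in ["test_plate","checker","bridge_in","stop_face","start_top","blue_plate"]:
        print(c,q,[(np.round(r["location"],3).tolist(),round(r["p"],2)) for r in spot_point(q,c)][:4])
s=read_state();print(s["time_s"],s["eef_pos"],s["tcp_rot"])
E
```

```text
scene test_plate [([0.34, 0.075, -0.0], 0.65), ([0.544, -0.064, 0.0], 0.64), ([0.489, -0.234, 0.003], 0.62)]
scene checker [([0.548, 0.154, 0.003], 0.67)]
scene bridge_in [([0.538, 0.12, 0.017], 0.69)]
scene stop_face [([0.552, 0.219, 0.014], 0.84)]
scene start_top [([0.64, 0.14, 0.065], 0.56)]
scene blue_plate [([0.41, 0.394, 0.001], 0.86)]
top test_plate [([0.544, -0.067, -0.002], 0.64), ([0.491, -0.232, -0.003], 0.58)]
top checker [([0.544, 0.152, 0.002], 0.93)]
top bridge_in [([0.541, 0.116, 0.019], 0.67)]
top stop_face [([0.557, 0.216, 0.02], 0.65)]
top start_top [([0.638, 0.138, 0.067], 0.41)]
top blue_plate [([0.408, 0.394, 0.002], 0.82)]
0.7 [0.23674561 0.60538134 0.20548041] [ 3.14157845e+00 -1.82979900e-05  2.76877837e+00]
```

View pics/scene0.png

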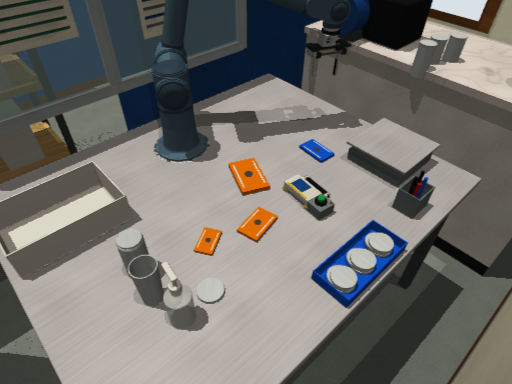

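View pics/top0.png

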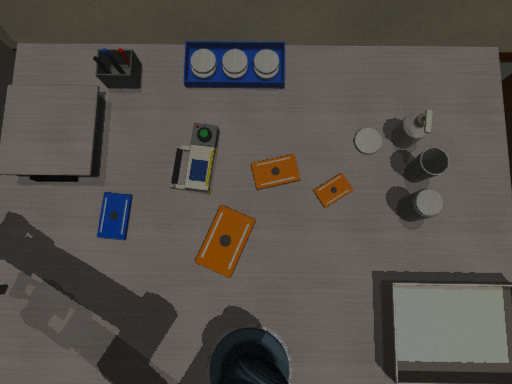

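The middle-sized orange plate (top view, ~(275,171)) matches the blue one in size. The checker is at ~(200,165) with its entry facing right, the stop on the left at (180,168) and the green button at (204,133). Next I'll measure the poses precisely.

```bash
cat > h.py <<'E'
from station import *
import cv2,numpy as np
def cloud(c):
    T=None
    if c=="wrist":
        from scipy.spatial.transform import Rotation as Ro
        s=read_state(); W=np.eye(4); W[:3,:3]=Ro.from_euler("xyz",s["tcp_rot"]).as_matrix(); W[:3,3]=s["eef_pos"]
    im,d=grab_frame(c); p=camera_params(c); K=np.array(p["intrinsics"])
    v,u=np.mgrid[:384,:512]
    P=np.stack([(u-K[0,2])/K[0,0]*d,(v-K[1,2])/K[1,1]*d,d],-1)
    if c=="wrist":
        T=W@np.array(p["hand_eye"]); P=P@T[:3,:3].T+T[:3,3]
    else: P=(P-np.array(p["t"]))@np.array(p["R"])
    P[d==0]=np.nan
    return im,P
def rect(Q):
    (c,s,a)=cv2.minAreaRect((Q[:,:2]*1000).astype(np.float32)); 
    if s[0]<s[1]: s=s[::-1]; a+=90
    return np.round(c,1),np.round(s,1),round(a%180,1),len(Q)
def orange(im,P,c=(.544,-.066),r=.1):
    h=cv2.cvtColor(im,cv2.COLOR_RGB2HSV)
    m=(h[...,0]<22)&(h[...,1]>150)&(h[...,2]>80)&(np.hypot(P[...,0]-c[0],P[...,1]-c[1])<r)
    return m
E
python3 - <<'E'
from h import *
for c in ["top","scene"]:
    im,P=cloud(c)
    for ce in [(.544,-.066),(.49,-.233)]:
        m=orange(im,P,ce,.085); Q=P[m]; print(c,"plate",rect(Q),np.nanmedian(Q[:,2]))
    n=np.hypot(P[...,0]-.58,P[...,1]-.15)<.15
    Q=P[n&(P[...,2]>.037)&(P[...,2]<.056)]; print("bridge+box",rect(Q),np.median(Q[:,2]))
    h=cv2.cvtColor(im,cv2.COLOR_RGB2HSV)
    g=n&(h[...,0]>45)&(h[...,0]<85)&(h[...,1]>120); Q=P[g]; print("button",np.nanmedian(Q,0),len(Q))
    Q=P[n&(P[...,1]>.195)&(P[...,2]>.008)&(P[...,2]<.03)]; print("stop",rect(Q) if len(Q) else 0)
E
```

```text
top plate (array([545.3, -61.5]), array([128.6,  83.8]), 102.9, 1019) 0.014114515622887281
top plate (array([ 491.9, -229.2]), array([98. , 61.5]), 123.5, 616) 0.010565127092993338
bridge+box (array([577.8, 150.8]), array([192.3,  71.2]), 173.6, 1483) 0.045508492770567
button [0.63911114 0.14225227 0.06697773] 64
stop (array([562.5, 225.1]), array([141.3,  95.9]), 163.3, 305)
scene plate (array([540.7, -67. ]), array([133.6,  89.5]), 103.6, 659) 0.014111289016938153
scene plate (array([ 491.2, -235.4]), array([101.5,  66.3]), 121.8, 405) 0.010931662762966742
bridge+box (array([579.5, 146.9]), array([194.5,  72.6]), 173.4, 734) 0.04562646170433643
button [0.6419641  0.1327354  0.06561701] 50
stop (array([557.1, 220.3]), array([129.2,  22.9]), 175.3, 138)
```

Checker: origin ≈ (0.547, 0.153), yaw ≈ 83.5°. The plate sits at about (-217, -21) in the checker frame, turned +19.5°, so an arc of about 0.37 m radius lines it up. I'll move behind its tail now.

```bash
R='{"claw":0,"linear":[-0.457,-0.463,0],"rotation":[0,0,0]}'; python3 -m pendant '[{"claw":0,"linear":[-0.457,-0.463,0],"rotation":[0,0,0]},{"claw":0,"linear":[-0.457,-0.463,0],"rotation":[0,0,0]},{"claw":0,"linear":[-0.457,-0.463,0],"rotation":[0,0,0]},{"claw":0,"linear":[-0.457,-0.463,0],"rotation":[0,0,0]},{"claw":0,"linear":[-0.457,-0.463,0],"rotation":[0,0,0]},{"claw":0,"linear":[-0.457,-0.463,0],"rotation":[0,0,0]},{"claw":0,"linear":[-0.457,-0.463,0],"rotation":[0,0,0]},{"claw":0,"linear":[-0.457,-0.463,0],"rotation":[0,0,0]}]'
python3 -m pendant '[{"claw":0,"linear":[-0.457,-0.463,0],"rotation":[0,0,0]},{"claw":0,"linear":[-0.457,-0.463,0],"rotation":[0,0,0]},{"claw":0,"linear":[-0.457,-0.463,0],"rotation":[0,0,0]},{"claw":0,"linear":[-0.457,-0.463,0],"rotation":[0,0,0]},{"claw":0,"linear":[-0.457,-0.463,0],"rotation":[0,0,0]},{"claw":0,"linear":[-0.457,-0.463,0],"rotation":[0,0,0]},{"claw":0,"linear":[-0.457,-0.463,0],"rotation":[0,0,0]},{"claw":0,"linear":[-0.457,-0.463,0],"rotation":[0,0,0]}]'
python3 -m pendant '[{"claw":0,"linear":[0,0,0],"rotation":[0,0,0.309]},{"claw":0,"linear":[0,0,0],"rotation":[0,0,0.309]},{"claw":0,"linear":[0,0,0],"rotation":[0,0,0.309]},{"claw":0,"linear":[0,0,0],"rotation":[0,0,0.309]},{"claw":0,"linear":[0,0,0],"rotation":[0,0,0.309]},{"claw":0,"linear":[0,0,0],"rotation":[0,0,0.309]},{"claw":0,"linear":[0,0,0],"rotation":[0,0,0]},{"claw":0,"linear":[0,0,0],"rotation":[0,0,0]}]'
python3 - <<'E'
from h import *
im,P=cloud("wrist"); cv2.imwrite("pics/w1.png",im[:,:,::-1])
m=orange(im,P,(.543,-.065),.085); Q=P[m]; print("plate",rect(Q),np.nanmedian(Q[:,2]))
# least-squares-free check: plate ends via 1-99 percentiles
a=np.radians(rect(Q)[2]); B=np.array([[np.cos(a),np.sin(a)],[-np.sin(a),np.cos(a)]])
print(np.percentile(Q[:,:2]@B.T,[1,99],axis=0)*1000)
im,P=cloud("wrist")
n=np.hypot(P[...,0]-.58,P[...,1]-.15)<.15
Q=P[n&(P[...,2]>.037)&(P[...,2]<.056)]; print("bridge+box",rect(Q) if len(Q) else 0)
E
```

```text
time_s: 1.8
eef_pos: [0.4017, 0.2213, 0.2058]
tcp_rot: [3.141, 0.001, 2.769]
force: [0.5, 0.3, 0.1]
grip_width: 0.503
grip_force: 0.0
time_s: 2.8
eef_pos: [0.5662, -0.1614, 0.2056]
tcp_rot: [3.141, 0.0, 2.769]
force: [1.2, -0.3, 0.5]
grip_width: 0.501
grip_force: 0.0
time_s: 3.8
eef_pos: [0.5657, -0.1597, 0.2055]
tcp_rot: [3.142, 0.0, 1.8]
force: [0.1, -0.6, 0.5]
grip_width: 0.502
grip_force: 0.0
plate (array([546. , -71.8]), array([143.3,  78.3]), 103.5, 6390) 0.015449276163127829
[[-267.94143593 -552.41605098]
 [-127.11712035 -475.93454314]]
bridge+box 0
```

View pics/w1.png

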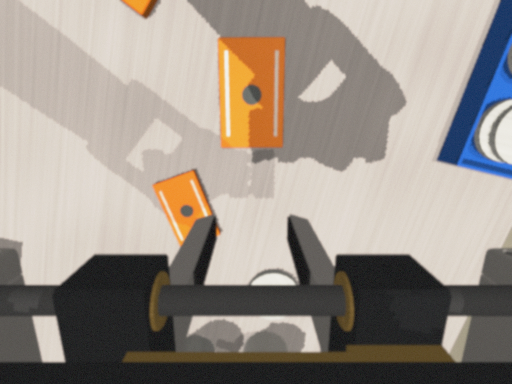

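The plate is centred in front of the fingers (plate at col 252, fingers at 252) and the yaw is aligned. Next: lower, close in, and start the arc.

```bash
python3 -m pendant '[{"claw":0,"linear":[0,0,0.6],"rotation":[0,0,0]},{"claw":0,"linear":[0,0,0.6],"rotation":[0,0,0]},{"claw":0,"linear":[0,0,0.6],"rotation":[0,0,0]},{"claw":0,"linear":[0,0,0.45],"rotation":[0,0,0]},{"claw":0,"linear":[0,0,0.15],"rotation":[0,0,0]},{"claw":0,"linear":[0,0,0.1],"rotation":[0,0,0]},{"claw":0,"linear":[0.1,0,0],"rotation":[0,0,0]},{"claw":0,"linear":[0.1,0,0],"rotation":[0,0,0]},{"claw":0,"linear":[0.08,0,0],"rotation":[0,0,0]}]'
python3 -m pendant '[{"claw":0,"linear":[0.1,-0.02,0],"rotation":[0,0,0.043]},{"claw":0,"linear":[0.1,-0.02,0],"rotation":[0,0,0.043]},{"claw":0,"linear":[0.1,-0.02,0],"rotation":[0,0,0.043]},{"claw":0,"linear":[0.1,-0.02,0],"rotation":[0,0,0.043]},{"claw":0,"linear":[0.1,-0.02,0],"rotation":[0,0,0.043]},{"claw":0,"linear":[0.1,-0.02,0],"rotation":[0,0,0.043]},{"claw":0,"linear":[0.1,-0.02,0],"rotation":[0,0,0.043]},{"claw":0,"linear":[0.1,-0.02,0],"rotation":[0,0,0.043]},{"claw":0,"linear":[0,0,0],"rotation":[0,0,0]}]'
python3 - <<'E'
from h import *
s=read_state(); t=s["eef_pos"]; y=s["tcp_rot"][2]
for c in ["top","wrist"]:
    im,P=cloud(c); 
    if c=="wrist": cv2.imwrite("pics/w2.png",im[:,:,::-1])
    m=orange(im,P,t[:2]+.073*np.array([np.cos(y),np.sin(y)]),.1)&(P[...,2]>.009); Q=P[m]; print(c,rect(Q) if len(Q) else 0)
    n=np.hypot(P[...,0]-.58,P[...,1]-.15)<.15
    Q=P[n&(P[...,2]>.037)&(P[...,2]<.056)]; print("bridge+box",rect(Q) if len(Q) else 0)
E
```

```text
time_s: 5.03
eef_pos: [0.5611, -0.1374, 0.0065]
tcp_rot: [3.14, 0.001, 1.799]
force: [-0.7, -1.6, 1.7]
grip_width: 0.503
grip_force: 0.9
time_s: 6.15
eef_pos: [0.5377, -0.0752, 0.0049]
tcp_rot: [-3.14, -0.002, 1.618]
force: [0.3, -0.6, -0.2]
grip_width: 0.497
grip_force: 0.0
top (array([533.5,  48.5]), array([76.4, 35.4]), 1.7, 225)
bridge+box (array([578.2, 150.5]), array([192.5,  70.5]), 173.3, 1484)
wrist (array([538.2,  -3.5]), array([121.5,  85.2]), 92.5, 25632)
bridge+box 0
```

View pics/w2.png

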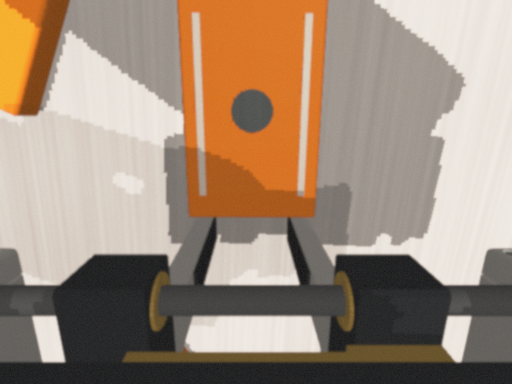

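The plate is square against both fingers and centred (cols 187–325, tail at row 215). It's on plan: lateral -5 mm, yaw +9.2°. Next I'll finish the arc.

```bash
python3 -m pendant '[{"claw":0,"linear":[0.1,-0.02,0],"rotation":[0,0,0.044]},{"claw":0,"linear":[0.1,-0.02,0],"rotation":[0,0,0.044]},{"claw":0,"linear":[0.1,-0.02,0],"rotation":[0,0,0.044]},{"claw":0,"linear":[0.1,-0.02,0],"rotation":[0,0,0.044]},{"claw":0,"linear":[0.1,-0.02,0],"rotation":[0,0,0.044]},{"claw":0,"linear":[0.1,-0.02,0],"rotation":[0,0,0.044]},{"claw":0,"linear":[0.05,-0.01,0],"rotation":[0,0,0.044]},{"claw":0,"linear":[0,0,0],"rotation":[0,0,0]}]'
python3 - <<'E'
from h import *
s=read_state(); t=s["eef_pos"]; y=s["tcp_rot"][2]
print(t,np.degrees(y)); c=t[:2]*1000+73*np.array([np.cos(y),np.sin(y)]); a=np.radians(83.5)
d=c-[547,152.6]; print("rel",d@[np.cos(a),np.sin(a)],d@[-np.sin(a),np.cos(a)])
im,P=cloud("wrist"); cv2.imwrite("pics/w3.png",im[:,:,::-1])
im,P=cloud("scene"); cv2.imwrite("pics/s3.png",cv2.resize(im[130:260,200:370,::-1],None,fx=4,fy=4))
E
```

```text
time_s: 7.25
eef_pos: [0.5291, -0.024, 0.0055]
tcp_rot: [3.141, -0.0, 1.457]
force: [0.6, -0.4, -0.6]
grip_width: 0.497
grip_force: 0.0
[ 0.5290876  -0.02397275  0.0055309 ] 83.46226116964188
rel -104.46547644978938 -2.2394264326952547
```

View pics/w3.png

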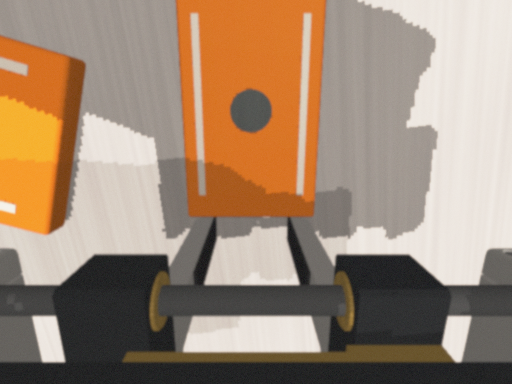

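View pics/s3.png

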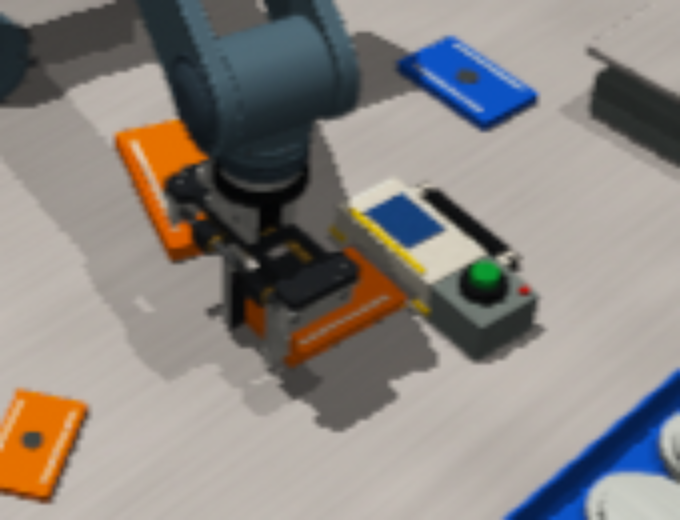

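The plate is square and about to enter the bridge, -2 mm off centre with 12 mm of clearance per side. Pushing on with a slight leftward bias.

```bash
python3 -m pendant '[{"claw":0,"linear":[0.1,-0.002,0],"rotation":[0,0,0]},{"claw":0,"linear":[0.1,-0.002,0],"rotation":[0,0,0]},{"claw":0,"linear":[0.1,-0.002,0],"rotation":[0,0,0]},{"claw":0,"linear":[0.1,-0.002,0],"rotation":[0,0,0]},{"claw":0,"linear":[0.1,-0.002,0],"rotation":[0,0,0]},{"claw":0,"linear":[0.1,-0.002,0],"rotation":[0,0,0]},{"claw":0,"linear":[0.1,-0.002,0],"rotation":[0,0,0]},{"claw":0,"linear":[0.1,-0.002,0],"rotation":[0,0,0]},{"claw":0,"linear":[0.1,-0.002,0],"rotation":[0,0,0]},{"claw":0,"linear":[0.05,0,0],"rotation":[0,0,0]}]'
python3 -m pendant '[{"claw":0,"linear":[0.05,-0.001,0],"rotation":[0,0,0]},{"claw":0,"linear":[0.05,-0.001,0],"rotation":[0,0,0]},{"claw":0,"linear":[0.05,-0.001,0],"rotation":[0,0,0]},{"claw":0,"linear":[0.03,0,0],"rotation":[0,0,0]},{"claw":0,"linear":[0.02,0,0],"rotation":[0,0,0]},{"claw":0,"linear":[0,0,0],"rotation":[0,0,0]}]'
python3 - <<'E'
from h import *
s=read_state(); t=s["eef_pos"]; y=s["tcp_rot"][2]
print(t,np.degrees(y),s["force"]); c=t[:2]*1000+73*np.array([np.cos(y),np.sin(y)]); a=np.radians(83.5)
d=c-[547,152.6]; print("rel",d@[np.cos(a),np.sin(a)],d@[-np.sin(a),np.cos(a)])
E
```

```text
time_s: 8.6
eef_pos: [0.5363, 0.0518, 0.0055]
tcp_rot: [3.141, 0.0, 1.457]
force: [0.1, -3.1, 2.7]
grip_width: 0.502
grip_force: 1.4
time_s: 9.35
eef_pos: [0.5377, 0.0675, 0.0053]
tcp_rot: [-3.142, -0.0, 1.457]
force: [1.2, -1.5, 0.8]
grip_width: 0.503
grip_force: 0.7
[0.53774707 0.06749182 0.00532098] 83.45375200577183 [ 1.15386534 -1.48905404  0.78634169]
rel -12.608578598596733 -0.4999914429620345
```

```bash
python3 -m pendant '[{"claw":0,"linear":[0.03,0,0],"rotation":[0,0,0]},{"claw":0,"linear":[0.03,0,0],"rotation":[0,0,0]},{"claw":0,"linear":[0.03,0,0],"rotation":[0,0,0]},{"claw":0,"linear":[0,0,0],"rotation":[0,0,0]}]'
python3 -m pendant '[{"claw":0,"linear":[0.02,0,0],"rotation":[0,0,0]},{"claw":0,"linear":[0.02,0,0],"rotation":[0,0,0]}]'
python3 -m pendant '[{"claw":0,"linear":[0.02,0,0],"rotation":[0,0,0]}]'
```

```text
time_s: 9.85
eef_pos: [0.5384, 0.0749, 0.0053]
tcp_rot: [-3.141, -0.001, 1.457]
force: [0.1, -0.5, 0.8]
grip_width: 0.501
grip_force: 0.1
time_s: 10.1
eef_pos: [0.5388, 0.0776, 0.0053]
tcp_rot: [-3.141, 0.0, 1.457]
force: [-1.2, -6.7, 0.4]
grip_width: 0.501
grip_force: 3.1
time_s: 10.22
eef_pos: [0.5388, 0.0777, 0.0053]
tcp_rot: [-3.141, 0.004, 1.458]
force: [-1.6, -12.0, 1.7]
grip_width: 0.501
grip_force: 6.0
```

Contact with the stop: motion has stalled at 12 N. One small extra press to seat it, then back off and look.

```bash
python3 -m pendant '[{"claw":0,"linear":[0.01,0,0],"rotation":[0,0,0]},{"claw":0,"linear":[0,0,0],"rotation":[0,0,0]}]'
python3 -m pendant '[{"claw":0,"linear":[-0.04,0,0],"rotation":[0,0,0]},{"claw":0,"linear":[-0.2,0,0],"rotation":[0,0,0]},{"claw":0,"linear":[-0.3,0,0],"rotation":[0,0,0]},{"claw":1,"linear":[0,0,-0.6],"rotation":[0,0,0]},{"claw":1,"linear":[0,0,-0.6],"rotation":[0,0,0]},{"claw":1,"linear":[0,0,-0.6],"rotation":[0,0,0]},{"claw":1,"linear":[0,0,0],"rotation":[0,0,0]},{"claw":1,"linear":[0,0,0],"rotation":[0,0,0]}]'
python3 - <<'E'
from h import *
s=read_state(); t=s["eef_pos"]
im,P=cloud("wrist"); cv2.imwrite("pics/w4.png",im[:,:,::-1])
m=orange(im,P,(.54,.11),.08)&(P[...,2]>.009); Q=P[m]; print(rect(Q))
for cam in ["wrist","top","scene"]:
    if cam!="wrist": im,P=cloud(cam)
    h=cv2.cvtColor(im,cv2.COLOR_RGB2HSV); n=np.hypot(P[...,0]-.58,P[...,1]-.15)<.15
    Q=P[n&(h[...,0]>45)&(h[...,0]<85)&(h[...,1]>120)]
    if len(Q): print(cam,"button",np.median(Q,0),np.median(Q[Q[:,2]>np.percentile(Q[:,2],50)-.003],0),len(Q))
    print([(r["location"],r["p"]) for r in spot_point("start_top",cam)][:2])
E
```

```text
time_s: 10.48
eef_pos: [0.5388, 0.0777, 0.0053]
tcp_rot: [-3.14, 0.005, 1.458]
force: [-2.2, -11.9, 1.5]
grip_width: 0.5
grip_force: 5.8
time_s: 11.48
eef_pos: [0.5337, 0.0368, 0.1485]
tcp_rot: [-3.14, -0.0, 1.456]
force: [-1.1, 1.1, -0.1]
grip_width: 0.013
grip_force: 0.0
(array([527.9,  75.3]), array([99.4, 86.4]), 173.5, 2572)
wrist button [0.63883583 0.13971272 0.06797967] [0.63950471 0.13964106 0.06805363] 825
[]
[([0.5433, -0.4646, -0.007], 0.42)]
scene button [0.64315143 0.13487417 0.06564901] [0.64326361 0.13722292 0.06758939] 51
[([0.6374, 0.1389, 0.0644], 0.53)]
```

View pics/w4.png

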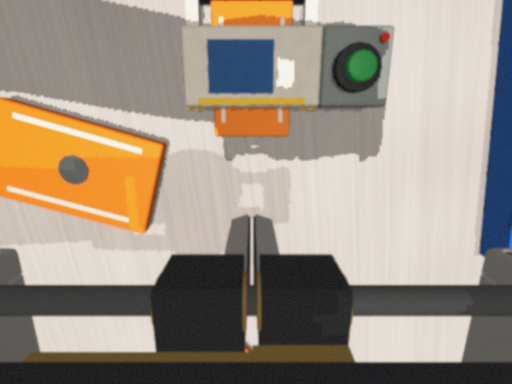

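The plate sits squarely: its tail sticks out evenly (cols 215–290, row 110–135), its front shows against the stop at row ~0, and the fingers are clear. The button is at (358,67), about (0.640, 0.139, 0.067).

```bash
python3 -m pendant '[{"claw":1,"linear":[0.473,0.391,0],"rotation":[0,0,0]},{"claw":1,"linear":[0.473,0.391,0],"rotation":[0,0,0]},{"claw":1,"linear":[0.473,0.391,0],"rotation":[0,0,0]},{"claw":1,"linear":[0,0,0.4],"rotation":[0,0,0]},{"claw":1,"linear":[0,0,0.4],"rotation":[0,0,0]},{"claw":1,"linear":[0,0,0.12],"rotation":[0,0,0]},{"claw":1,"linear":[0,0,0],"rotation":[0,0,0]}]'
python3 -m pendant '[{"claw":1,"linear":[0,0,0.04],"rotation":[0,0,0]},{"claw":1,"linear":[0,0,0.04],"rotation":[0,0,0]},{"claw":1,"linear":[0,0,0.04],"rotation":[0,0,0]},{"claw":1,"linear":[0,0,0],"rotation":[0,0,0]}]'
```

```text
time_s: 12.65
eef_pos: [0.6402, 0.1391, 0.0754]
tcp_rot: [-3.14, 0.0, 1.457]
force: [-0.0, 0.4, 0.6]
grip_width: 0.004
grip_force: 0.0
time_s: 13.15
eef_pos: [0.6409, 0.1391, 0.0667]
tcp_rot: [3.141, -0.0, 1.457]
force: [0.6, -0.3, 1.4]
grip_width: 0.006
grip_force: 0.8
```

```bash
python3 -m pendant '[{"claw":1,"linear":[0,0,0.04],"rotation":[0,0,0]},{"claw":1,"linear":[0,0,0.03],"rotation":[0,0,0]},{"claw":1,"linear":[0,0,0],"rotation":[0,0,0]}]'
python3 -m pendant '[{"claw":1,"linear":[0,0,0.02],"rotation":[0,0,0]},{"claw":1,"linear":[0,0,0],"rotation":[0,0,0]}]'
```

```text
time_s: 13.52
eef_pos: [0.641, 0.1391, 0.0613]
tcp_rot: [3.141, -0.0, 1.457]
force: [-0.4, 0.7, 4.4]
grip_width: 0.007
grip_force: 2.4
time_s: 13.78
eef_pos: [0.6411, 0.1391, 0.0611]
tcp_rot: [3.141, 0.0, 1.457]
force: [-4.5, -0.9, 11.7]
grip_width: 0.002
grip_force: 6.0
```

The button has bottomed out: no more travel, and force jumped past the 5 N spring to 11.7 N. Holding briefly, releasing, and checking.

```bash
python3 -m pendant '[{"claw":1,"linear":[0,0,0.01],"rotation":[0,0,0]},{"claw":1,"linear":[0,0,0],"rotation":[0,0,0]}]'
python3 -m pendant '[{"claw":1,"linear":[0,0,-0.1],"rotation":[0,0,0]},{"claw":1,"linear":[0,0,-0.4],"rotation":[0,0,0]},{"claw":1,"linear":[0,0,-0.6],"rotation":[0,0,0]},{"claw":1,"linear":[-0.5,0,-0.3],"rotation":[0,0,0]},{"claw":1,"linear":[-0.6,0,0],"rotation":[0,0,0]},{"claw":1,"linear":[-0.6,0,0],"rotation":[0,0,0]},{"claw":1,"linear":[-0.6,0,0],"rotation":[0,0,0]},{"claw":1,"linear":[0,0,0],"rotation":[0,0,0]}]'
python3 - <<'E'
from h import *
im,P=cloud("top"); a=cv2.resize(im[100:260,90:250,::-1],(600,600))
cv2.imwrite("pics/t5.png",a)
h=cv2.cvtColor(im,cv2.COLOR_RGB2HSV); n=np.hypot(P[...,0]-.58,P[...,1]-.15)<.15
Q=P[n&(h[...,0]>45)&(h[...,0]<85)&(h[...,1]>120)]; print(np.median(Q,0),len(Q))
E
```

```text
time_s: 14.02
eef_pos: [0.6411, 0.1391, 0.061]
tcp_rot: [3.141, 0.0, 1.457]
force: [-6.4, -0.9, 15.4]
grip_width: 0.005
grip_force: 7.8
time_s: 15.02
eef_pos: [0.6189, -0.0462, 0.1695]
tcp_rot: [-3.14, -0.0, 1.452]
force: [-0.1, 0.1, -0.6]
grip_width: 0.004
grip_force: 0.0
[0.63912838 0.14230204 0.06707255] 68
```

View pics/t5.png

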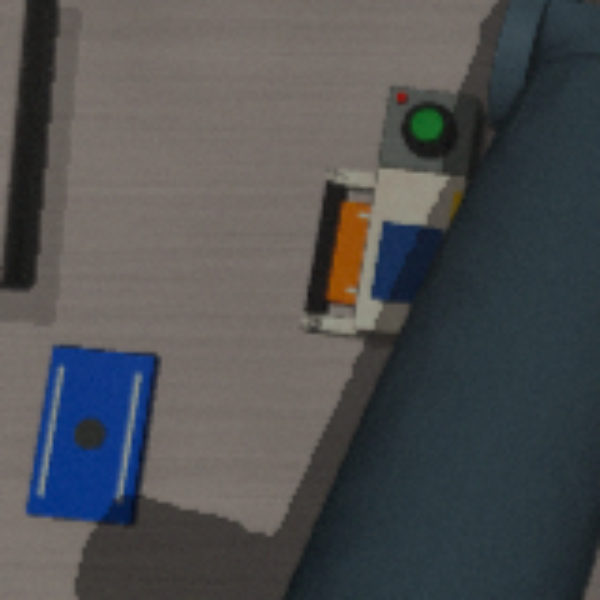

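The plate's front edge (x 330–370, y 203–303) lies flush along the black stop with no gap. The button is back up at z = 0.067.

```bash
python3 -c "from station import *; print(hand_in())"
```

```text
the job is handed in; nothing more can be done
None
```

The orange plate is flush against the black end stop, the start button was pressed fully down and has sprung back, nothing else was touched, and the job was handed in at about 15 s.

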